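# Deposit a sample canister through the one-way flap of the evidence chute

## Task

Stand the blue sample canister in the open entry of the grey deposit chute, in front of the orange sprung flap, then push it from behind through the flap and on under the blue hood until you feel it meet the hidden sprung stop, and press it home there for about half a second with a gentle 8 N or so (never more than 18 N). Lift the fingers straight out so that the flap shuts behind it and the canister stays inside; do not tip the canister, do not force the flap back or push hard on the chute, and leave everything else on the table alone.

Things in the scene. Friction and masses are not known exactly. Their poses are not given: they have to be found in the camera images.
- canister_center (a point): Centre (half-way up, 30 mm above its underside) of the blue sample canister to be deposited: an upright closed round drum 60 mm in diameter and 32 mm tall, with a white round knob (24 mm diameter, 28 mm tall) standing on its top; 60 mm tall in all, about 0.2 to 0.4 kg. The knob runs from 2 to 30 mm above this point and is the place to grip it, from above. z is up.
- canister: The same blue canister; origin at the centre of its underside.
- chute: Grey steel deposit chute fixed to the table, elsewhere in each run, lined slick (friction about 0.2, the flap too). Origin: on the table, on the channel's centre line, right under the closed flap; +x points along the channel inward (the pushing direction), y to its left, z up. Floor plate 5 mm thick from x = -95 to 195 mm. Right wall at y = -34 mm; left wall at +34, set back to +47 from x = 6 to 80.
- entry (a point): Middle of the chute's entry, on its floor: chute x = -50 mm, 5 mm above the table. The entry (x = -95 to 0) is open above and at its end, between side walls at y = -34 and +34 mm that stand 30 mm above the table: the canister set down here has 4 mm to spare on each side.
- slot (a point): Middle of the finger slot, chute x = 57 mm, 46 mm above the table. From chute x = 2 to 112 mm clear guard strips, 42 to 46 mm above the table, cover the channel's edges and leave a slot open above from y = -23 to +23 mm: closed fingers can travel in it behind the canister, but the canister can come in only through the flap.
- hood_mouth (a point): Top of the blue hood's mouth, chute x = 112 mm, 74 mm above the table (70 mm inside). The hood covers the channel from here to its closed end at x = 195 mm and hides the stop.
- flap (a joint): Orange one-way flap, rad: 0 shut, 1.46 wide open. Plate 70 mm wide, 7 to 40 mm above the table, on an upright hinge at chute x = 0, y = 41 mm; swings only inward. Spring: 0.036 N m shut to 0.17 wide open, 2 to 6 N on the canister. Near the end its tip (round, 6 mm) drops off the canister onto the fingers (a bump of up to 6 N while the canister's centre is 88 to 103 mm in); it shuts when they are lifted out.
- flap_tip (a point): Free edge of the flap (opposite the hinge), half-way up, 24 mm above the table.
- stop: Bracket of the end stop in the hood, origin at chute x = 188, z = 5 mm. Its rubber pad is hidden and unmeasured: it first touches the canister when the canister's centre is anywhere from 106 to 130 mm along chute x, then yields at 2.4 N per mm, up to 9 mm. Press 4 to 14 N for half a second; over 18 N is too much. On release the canister comes back some mm with the pad.
- red_canister_center (a point): Centre of a red canister of the same shape and size (grey knob): not to be moved.
- tape_roll: Roll of red tape lying flat, 100 mm across, 48 mm tall; origin at the centre of its underside. Bystander.
- scanner: Black and yellow hand scanner, 150 x 60 x 34 mm, lying flat; origin under its black handle. Bystander.
- torch: Metal and black torch, 140 x 34 x 34 mm, lying flat; origin under its middle. Bystander.
- screwdriver: Screwdriver lying flat along its x; origin at its underside. Bystander.

How it is judged:
On the way, in this order (a step that is already met when the one before it is completed fails the run):
1. the blue canister stands upright on the floor of the chute's entry, between its walls, and the flap is still shut (x of canister_center in the frame of chute between -0.085 and -0.028 m and y of canister_center in the frame of chute between -0.008 and 0.008 m and z of canister_center in the frame of chute between 0.03 and 0.039 m and angle between canister_center's own z axis and vertical below 0.1 rad and value of joint flap below 0.06 rad), for 0.2 s.
2. the canister, standing on the chute floor, is passing the flap and holds it open by more than 0.6 rad (value of joint flap above 0.6 rad and x of canister_center in the frame of chute between -0.02 and 0.09 m and z of canister_center in the frame of chute below 0.039 m), for 0.05 s.
3. the canister is pressed home against the hidden sprung stop with 4 to 14 N for 0.4 s (contact force between canister and stop between 4 and 14 N and x of canister_center in the frame of chute above 0.095 m), for 0.4 s.
At the end, for the whole second after the job is handed in: The blue canister stands upright, at rest and let go, on the chute's floor behind the flap (centre more than 95 mm past it) and the flap is shut (below 0.06 rad) (value of joint flap below 0.06 rad and x of canister_center in the frame of chute above 0.095 m and angle between canister_center's own z axis and vertical below 0.1 rad and z of canister_center in the frame of chute between 0.03 and 0.039 m and linear speed of canister below 0.01 m/s); the robot touches nothing.
It fails at once if the canister is pressed against the stop with more than 18 N (contact force between canister and stop above 18 N).
It fails at once if the fingers or arm press on the chute or its flap with more than 25 N (contact force between any of the fingers, the arm and chute above 25 N).
It fails at once if the canister is tipped by more than 0.6 rad (angle between canister_center's own z axis and vertical above 0.6 rad).
It fails at once if another thing on the table is moved by more than 15 mm (distance of any of red_canister_center, tape_roll, scanner, torch, screwdriver from where it was at the start of the episode above 0.015 m).
It also fails if it takes over 70 s, if anything falls off the work surface, if the arm or the gripper's body presses on something with over 40 N, if the wrist force passes 120 N, or if a joint passes its speed limit or range.

## Robot

A 6-joint arm with a two-finger parallel gripper is mounted at the origin on the work surface. World frame = base frame: x ahead of the robot, y to its left, z up, the work surface at z = 0. Lengths are in m, angles in rad, forces in N, time in s.
With the tool pointing down it reaches from about 0.275 to 1 m from the base axis. Payload 8.4 kg.
Tool frame: the origin (TCP) lies where the fingers leave the gripper's body, on its centre line; the fingertips stand 73 mm ahead of it and the grasp point (between the pads) lies 54 mm ahead of it; z points along the fingers, y is the direction in which the jaws open and shut (so a half turn about z gives the same grasp; the last joint's range is limited). The gripper opens to 85 mm and grips with 20 to 120 N. Pads are 22 mm wide; open, the fingers measure 114 mm over their backs; the gripper's body (76 mm by 85 mm) begins 54 mm behind the grasp point. The pads swing forward as they close: fully open they stand 13 mm farther back than shut.
Start: joints at [1.296, 0.353, 1.633, -0, 1.155, -0.002], TCP at [0.168, 0.602, 0.304] pointing down, gripper open.
Joint ranges: [-2.63, 2.63], [-0.92, 2.1], [0.06, 2.66], [-1.3, 4.44], [0, 2.69], [-3.02, 3.02]. Speed limits (rad/s): [2.22, 2.22, 2.79, 3.14, 3.14, 3.14].

## Interface

Orientations are given as a rotation vector (axis times angle).
In Python, from station import manip, read_camera, calibration, job gives the robot as it stands.
- The arm moves only by the tool send_rows, never from a script. Its argument "deltas" is one flat list of numbers, 7 for each row, row after row: the shift along the tool's x, y, z in m, then the turn, a rotation vector about the tool's x, y, z in rad, then the closure, from -1 (fully open) to 1 (shut), so that 0 is half open. A call has 1 to 5 rows; each row shifts and turns the pose as measured when the row begins, along the tool's axes as they then stand; what a row does not reach is not made up. A row lasts 1/10 s, in which the tool goes at most 50 mm and 8.59 degrees, less where a joint would pass 70% of its speed; a pose out of reach is approached as far as the arm can. A call is refused whole if a number of a shift passes 0.05 or a number of a turn 0.15, either way. A call with a gripper value outside its range is refused whole. The fingers move at their own pace and stop on an object; the grip force is fixed at half the most. Time passes only in rows, so rows that do not move let the fingers close. It gives the time, the measured TCP pose, the force and the opening at its end, in the units of the state.
- manip.read_state(): the state, without advancing time (a new reading comes with each control period).
- read_camera(name): name is "scene" or "top" or "wrist"; returns the picture (400x640x3 uint8, blue, green, red); there is no depth.
- calibration(name): a dict with "fx", "fy", "cx", "cy" (pixels), "pose" (4x4, takes a point from camera to world coordinates); the wrist camera has in their place "mount" (4x4, takes a point from camera to tool coordinates, whose origin is the TCP and whose axes are the flange's). Camera axes: x right, y down, z forward; pixel columns grow to the right and rows downward; lengths in m; the calibration is good to about 2 mm. A picture is of the moment at which its call begins: read the wrist's pose just before it. calibration takes no time and is no camera call.
- job.sign_off(): hands the job in, once; it reports no verdict.
The state is a dict: "time_s": time; "q": joint angles; "joint_velocities": joint speeds; "effort": joint torques, N m; "position": TCP position; "ee_rot": TCP orientation; "ft_force": force on the tool from outside, world axes, zero at the start; "moment": the same for the moment, N m; "finger_gap": finger opening in m.
Only numpy, scipy, OpenCV 4.12 (cv2) and the standard library are available. Lean on these libraries where they do the work, as an engineer would, in place of code of your own. Each camera call takes 0.05 s, during which the arm holds its last target.

## Working session

There is one attempt and no reset: what is moved stays moved. The work goes in short steps, Python scripts to look and compute and a tool call to move; the robot and the scene stay as the last step left them, time stands still between calls to the robot, and variables do not carry over. Pictures are saved under pics/ and viewed, and the job is handed in when it is done.

Besides the shell and the picture viewer there is one more tool, called as name(argument=value, ...), one argument or row to a line, values as JSON. send_rows: Moves the arm, as the interface text tells. Its arguments: {"type":"object","properties":{"deltas":{"type":"array"}},"required":["deltas"]}

```bash
ls; mkdir -p pics; python3 - <<'E'
from station import manip, read_camera, calibration, job
import cv2, numpy as np
np.set_printoptions(precision=4,suppress=True)
s=manip.read_state(); print(s)
for n in ("scene","top","wrist"):
    cv2.imwrite(f"pics/{n}0.png",read_camera(n)); print(n,calibration(n))
E
```

```text
pics
{'time_s': 0.0, 'q': array([ 1.2956,  0.3536,  1.6341,  0.    ,  1.1552, -0.0024]), 'joint_velocities': array([ 0.0017, -0.0005,  0.0011, -0.0001,  0.0006, -0.0012]), 'effort': array([  0.0012, -60.5254, -34.2064,   0.0001,   0.0093,   0.    ]), 'position': array([0.1683, 0.6015, 0.3032]), 'ee_rot': array([-0.4271, -3.1122,  0.0022]), 'ft_force': array([-0.2615, -0.1813,  0.4148]), 'moment': array([0.0336, 0.0112, 0.0067]), 'finger_gap': 0.08570863833514439}
scene {'fx': 502.93648417937084, 'fy': 502.93648417937084, 'cx': 318.3377679335916, 'cy': 193.1012864601841, 'pose': array([[-0.6159,  0.6288, -0.4747,  1.3196],
       [ 0.7877,  0.502 , -0.3572,  0.488 ],
       [ 0.0137, -0.5939, -0.8044,  1.2845],
       [ 0.    ,  0.    ,  0.    ,  1.    ]])}
top {'fx': 400.5033720038454, 'fy': 400.5033720038454, 'cx': 318.2755564951598, 'cy': 201.66183043404098, 'pose': array([[ 0.0043, -0.9967,  0.0805,  0.5189],
       [-0.9999, -0.0033,  0.0118, -0.0613],
       [-0.0115, -0.0805, -0.9967,  1.1476],
       [ 0.    ,  0.    ,  0.    ,  1.    ]])}
wrist {'fx': 295.03168587348716, 'fy': 295.03168587348716, 'cx': 317.19893747388215, 'cy': 193.2320253051484, 'mount': array([[-0.0008, -0.9478, -0.3189,  0.0821],
       [ 1.    , -0.0007, -0.0006, -0.0001],
       [ 0.0003, -0.3189,  0.9478, -0.0704],
       [ 0.    ,  0.    ,  0.    ,  1.    ]])}
```

View pics/scene0.png

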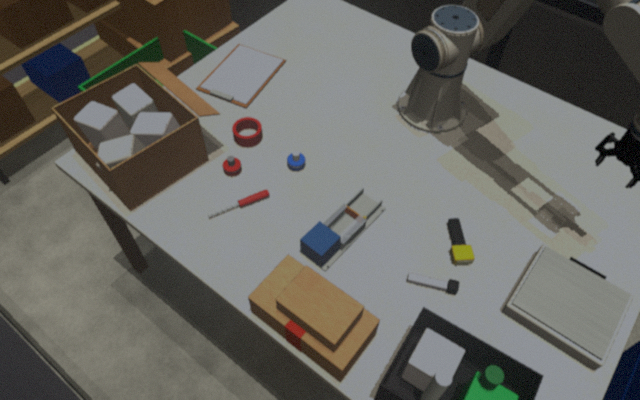

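View pics/top0.png

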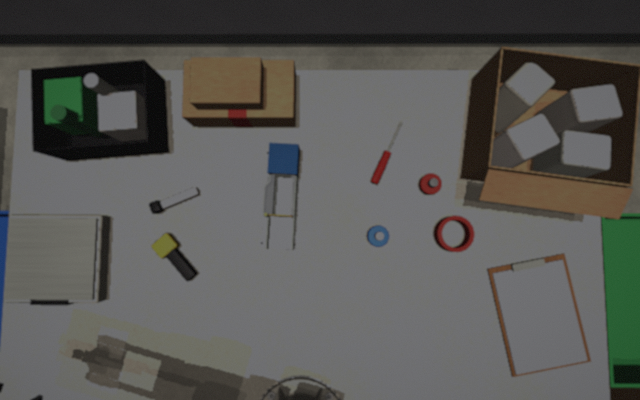

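View pics/wrist0.png

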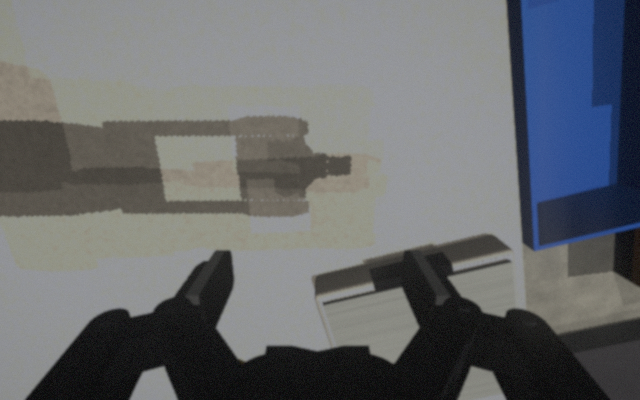

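```bash
cat > h.py <<'E'
import numpy as np, cv2
from scipy.spatial.transform import Rotation as R
from station import manip, read_camera, calibration, job
np.set_printoptions(precision=4,suppress=True)
def campose(n,state=None):
    c=calibration(n)
    if n!="wrist": return c,c["pose"]
    T=np.eye(4);T[:3,:3]=R.from_rotvec(state["ee_rot"]).as_matrix();T[:3,3]=state["position"]
    return c,T@c["mount"]
def cast(n,u,v,z,state=None):
    c,P=campose(n,state)
    d=P[:3,:3]@np.array([(u-c["cx"])/c["fx"],(v-c["cy"])/c["fy"],1]); o=P[:3,3]
    return o+d*(z-o[2])/d[2]
def proj(n,p,state=None):
    c,P=campose(n,state); q=np.linalg.inv(P)@np.r_[p,1]
    return np.array([c["fx"]*q[0]/q[2]+c["cx"],c["fy"]*q[1]/q[2]+c["cy"]])
def crop(img,x0,y0,x1,y1,k,fn):
    cv2.imwrite(fn,cv2.resize(img[y0:y1,x0:x1],None,fx=k,fy=k,interpolation=cv2.INTER_CUBIC))
E
python3 - <<'E'
from h import *
t=cv2.imread("pics/top0.png"); s=cv2.imread("pics/scene0.png")
crop(t,250,130,410,260,5,"pics/topc.png"); crop(s,270,140,400,270,4.5,"pics/scc.png")
hsv=cv2.cvtColor(t,cv2.COLOR_BGR2HSV)
m=cv2.inRange(hsv,(95,80,60),(125,255,255)); 
n,l,st,ce=cv2.connectedComponentsWithStats(m)
for i in range(1,n):
    if st[i,4]>40: print(st[i],ce[i])
E
```

```text
[268 143  31  32 871] [282.8117 158.4076]
[  0 216   9 123 560] [  2.3875 258.7536]
[368 226  21  21 272] [377.4081 235.6507]
```

View pics/topc.png

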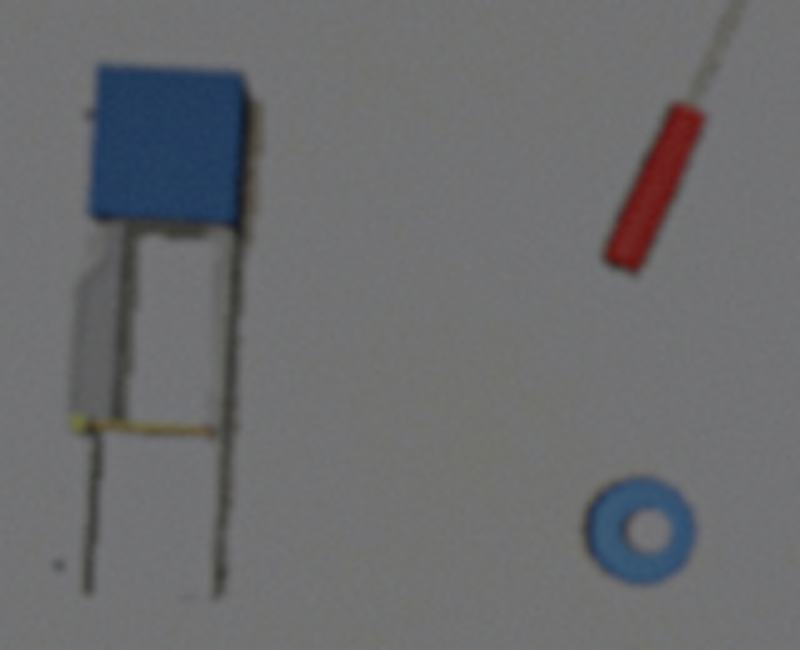

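View pics/scc.png

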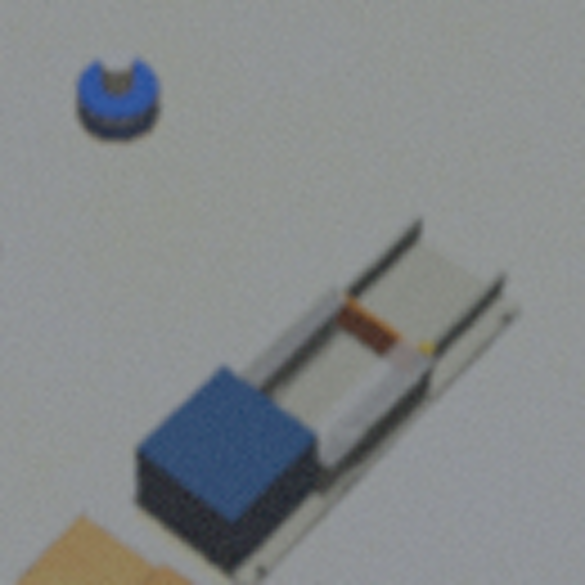

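```bash
python3 - <<'E'
from h import *
t=cv2.imread("pics/top0.png")
hsv=cv2.cvtColor(t,cv2.COLOR_BGR2HSV)
m=cv2.inRange(hsv,(95,80,60),(125,255,255)); n,l,st,ce=cv2.connectedComponentsWithStats(m)
for i in range(1,n):
    if st[i,0]==368:
        c,_=cv2.findContours((l==i).astype(np.uint8),0,2); print(cv2.minEnclosingCircle(c[0])); (u,v),r=cv2.minEnclosingCircle(c[0]); print("can",cast("top",u,v,.032), cast("top",u+r,v,.032)-cast("top",u-r,v,.032))
        print("knob",cast("top",250+649/5,130+531/5,.06))
    if st[i,0]==268:
        c,_=cv2.findContours((l==i).astype(np.uint8),0,2); rr=cv2.minAreaRect(c[0]); b=cv2.boxPoints(rr); print(rr)
        for p in b: print(p,cast("top",*p,.074))
f=lambda x,y,z:cast("top",250+x/5,130+y/5,z)
print("wall ends L,R", f(88,592,.03),f(217,597,.03)); print("walls at flap",f(97,435,.03),f(224,432,.03))
print("flap",f(85,425,.04),f(212,432,.04))
print("hood corners",f(98,66,.074),f(243,72,.074),f(92,216,.074),f(240,222,.074))
E
```

```text
((282.79559326171875, 158.3839874267578), (29.380386352539062, 30.011093139648438), 3.012787342071533)
[267.337  172.5967] [0.6841 0.0898 0.074 ]
[268.9144 142.6271] [0.7666 0.0867 0.074 ]
[298.2542 144.1713] [0.7625 0.0067 0.074 ]
[296.6768 174.1409] [0.6801 0.0102 0.074 ]
((377.8274230957031, 235.57522583007812), 10.457674026489258)
can [ 0.5153 -0.2135  0.032 ] [ 0.0002 -0.0579  0.    ]
knob [ 0.5137 -0.215   0.06  ]
wall ends L,R [0.4784 0.0922 0.03  ] [0.476  0.0205 0.03  ]
walls at flap [0.5657 0.0884 0.03  ] [0.5676 0.0174 0.03  ]
flap [0.5708 0.0938 0.04  ] [0.5672 0.0233 0.04  ]
hood corners [0.765  0.0848 0.074 ] [0.7618 0.0057 0.074 ] [0.6825 0.0869 0.074 ] [0.6794 0.0066 0.074 ]
```

```bash
cat >> h.py <<'E'
def plan(target, az=None, n=5):
    """remaining shift in tool axes and turn about tool axes to put TCP at target, tool down with tool x at world azimuth az"""
    s=manip.read_state(); M=R.from_rotvec(s["ee_rot"]).as_matrix()
    d=M.T@(np.array(target)-s["position"])
    print("t",round(s["time_s"],2),"pos",s["position"],"F",s["ft_force"],"gap",round(s["finger_gap"],4),"az",np.degrees(np.arctan2(M[1,0],M[0,0])).round(2))
    print("tool d",d,"|d|",np.linalg.norm(d).round(4),"per row",d/n)
    if az is not None:
        x=np.array([np.cos(az),np.sin(az),0]);z=np.array([0,0,-1.]);y=np.cross(z,x)
        T=np.c_[x,y,z]; rv=R.from_matrix(M.T@T).as_rotvec(); print("turn",rv,"per row",rv/n)
E
python3 -c "
from h import *
plan([.5,.05,.3],np.pi-0.04,13)"
```

```text
t 0.15 pos [0.1683 0.6016 0.3033] F [ 0.4807 -0.1478  1.0395] gap 0.0854 az 164.37
tool d [-0.4681 -0.4418  0.0038] |d| 0.6437 per row [-0.036  -0.034   0.0003]
turn [-0.0011 -0.0001 -0.2328] per row [-0.0001 -0.     -0.0179]
```

send_rows(
  deltas=[-0.036,-0.034,0,0,0,-0.06,-1,-0.036,-0.034,0,0,0,-0.06,-1,-0.033,-0.036,0,0,0,-0.06,-1,-0.03,-0.04,0,0,0,-0.05,-1,-0.03,-0.04,0,0,0,0,-1],
)

```text
time_s: 0.65
position: [0.3032, 0.3946, 0.3014]
ee_rot: [-0.039, -3.14, 0.0]
ft_force: [1.9, 0.4, -0.3]
finger_gap: 0.0855
```

```bash
python3 -c "
from h import *
plan([.5,.05,.3],np.pi-0.04,10)"
```

```text
t 0.65 pos [0.3032 0.3946 0.3014] F [ 1.8927  0.3667 -0.3274] gap 0.0855 az 178.57
tool d [-0.2053 -0.3396  0.0013] |d| 0.3968 per row [-0.0205 -0.034   0.0001]
turn [-0.0003 -0.001   0.0151] per row [-0.     -0.0001  0.0015]
```

send_rows(
  deltas=[-0.023,-0.038,0,0,0,0.015,-1,-0.023,-0.038,0,0,0,0,-1,-0.023,-0.038,0,0,0,0,-1,-0.023,-0.038,0,0,0,0,-1,-0.023,-0.038,0,0,0,0,-1],
)

```text
time_s: 1.15
position: [0.414, 0.1915, 0.3014]
ee_rot: [0.062, 3.141, 0.0]
ft_force: [1.1, -1.5, -0.2]
finger_gap: 0.0856
```

send_rows(
  deltas=[-0.023,-0.038,0,0,0,0,-1,-0.023,-0.038,0,0,0,0,-1,-0.023,-0.038,0,0,0,0,-1,-0.018,-0.038,0,0,0,0,-1,0,0,0,0,0,0,-1],
)

```text
time_s: 1.65
position: [0.4988, 0.0248, 0.3016]
ee_rot: [0.068, 3.139, -0.001]
ft_force: [-0.3, 1.0, -1.1]
finger_gap: 0.0856
```

```bash
python3 -c "
from h import *
plan([.5,.05,.3],np.pi-0.04,10)
s=manip.read_state(); im=read_camera('wrist'); cv2.imwrite('pics/w1.png',im); np.save('w1.npy',np.r_[s['position'],s['ee_rot']])"
```

```text
t 1.65 pos [0.4988 0.0248 0.3016] F [-0.2873  0.978  -1.0503] gap 0.0856 az 177.5
tool d [-0.0001  0.0252  0.0016] |d| 0.0253 per row [-0.      0.0025  0.0002]
turn [-0.0006  0.0021 -0.0036] per row [-0.0001  0.0002 -0.0004]
```

View pics/w1.png

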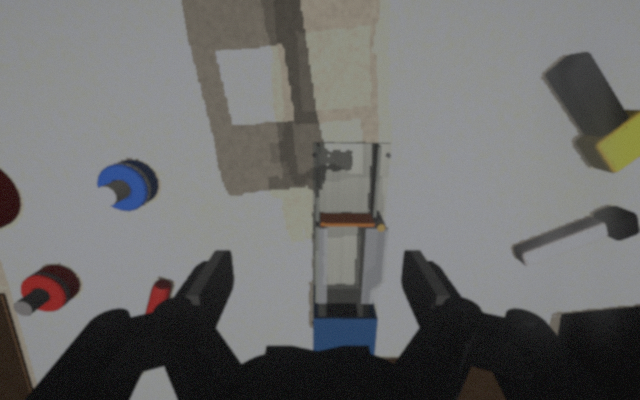

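```bash
python3 -c "
from h import *
im=cv2.imread('pics/w1.png'); crop(im,290,130,410,360,3.5,'pics/w1c.png'); crop(im,290,130,410,230,6.5,'pics/w1d.png')"
```

```text
(no output)
```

View pics/w1d.png

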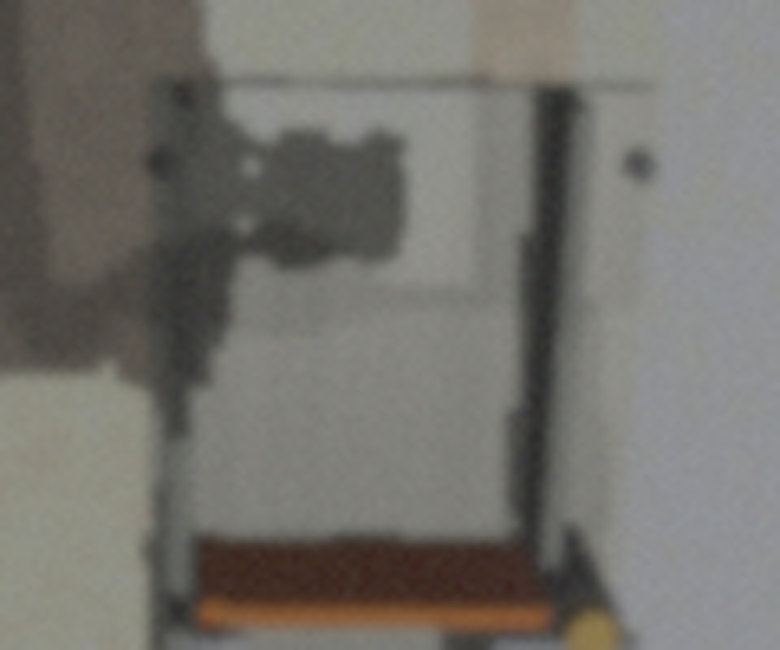

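View pics/w1c.png

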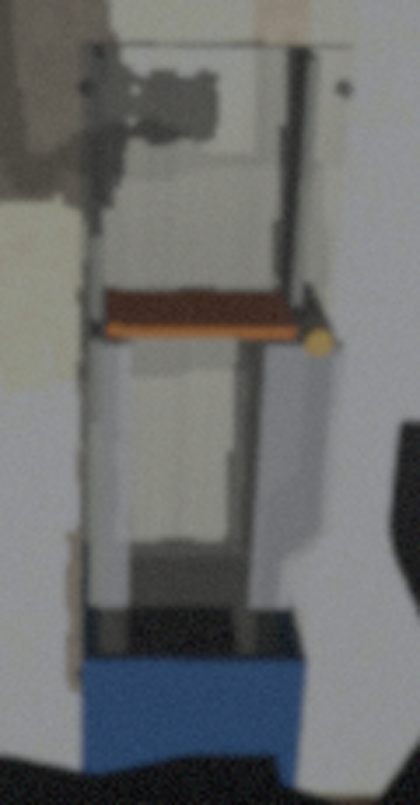

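```bash
python3 - <<'E'
from h import *
w=np.load('w1.npy'); s=dict(position=w[:3],ee_rot=w[3:])
d=lambda x,y,z:cast('wrist',290+x/6.5,130+y/6.5,z,s)
c=lambda x,y,z:cast('wrist',290+x/3.5,130+y/3.5,z,s)
print('flap tip/end',d(197,617,.04),d(555,614,.04),'pin',d(593,630,.044))
print('entry edge', d(250,81,.005),d(655,86,.005))
print('right wall inner top?',d(190,500,.03),d(200,390,.03),d(155,500,.03))
print('left wall top', d(573,95,.03),d(540,95,.03),d(550,500,.03),d(535,500,.03))
print('hood mouth',c(83,658,.074),c(303,658,.074))
print('strips slot edges', c(130,345,.046),c(130,600,.046),c(262,345,.046),c(248,600,.046))
for n in [(-0.095)]: pass
im=cv2.imread('pics/w1.png');hsv=cv2.cvtColor(im,cv2.COLOR_BGR2HSV)
m=cv2.inRange(hsv,(95,100,60),(125,255,255));m[:,:90]=0;m[:,170:]=0
cs,_=cv2.findContours(m,0,2);k=max(cs,key=cv2.contourArea);e=cv2.fitEllipse(cv2.convexHull(k));print(e,cv2.contourArea(k));print('can',cast('wrist',*e[0],.032,s))
E
```

```text
flap tip/end [0.5702 0.025  0.04  ] [0.5726 0.0928 0.04  ] pin [0.5743 0.0992 0.044 ]
entry edge [0.4749 0.0394 0.005 ] [0.4792 0.1166 0.005 ]
right wall inner top? [0.5503 0.0246 0.03  ] [0.5283 0.0274 0.03  ] [0.55   0.0179 0.03  ]
left wall top [0.4759 0.0961 0.03  ] [0.4757 0.0902 0.03  ] [0.5533 0.0934 0.03  ] [0.5532 0.0905 0.03  ]
hood mouth [0.6809 0.012  0.074 ] [0.6843 0.0901 0.074 ]
strips slot edges [0.5726 0.0332 0.046 ] [0.6793 0.0296 0.046 ] [0.5747 0.079  0.046 ] [0.6813 0.0745 0.046 ]
((122.35877227783203, 186.9258575439453), (42.49296569824219, 52.111572265625), 123.42021942138672) 1142.5
can [ 0.5131 -0.2119  0.032 ]
```

```bash
python3 -c "
from h import *
plan([.514,-.213,.19],np.pi-0.042,7)"
```

```text
t 1.7 pos [0.4979 0.0264 0.3015] F [-0.1055 -0.5842  0.581 ] gap 0.0852 az 177.5
tool d [-0.0264 -0.2385  0.1115] |d| 0.2645 per row [-0.0038 -0.0341  0.0159]
turn [ 0.0002  0.0012 -0.0017] per row [ 0.      0.0002 -0.0002]
```

send_rows(
  deltas=[-0.004,-0.04,0.006,0,0,0,-1,-0.004,-0.04,0.016,0,0,0,-1,-0.004,-0.04,0.018,0,0,0,-1,-0.004,-0.04,0.018,0,0,0,-1,-0.004,-0.036,0.018,0,0,0,-1],
)

```text
time_s: 2.2
position: [0.511, -0.1685, 0.2253]
ee_rot: [0.055, 3.135, 0.004]
ft_force: [0.7, 0.9, 0.5]
finger_gap: 0.0854
```

```bash
python3 -c "
from h import *
plan([.514,-.213,.19],np.pi-0.042,3)"
```

```text
t 2.2 pos [ 0.511  -0.1685  0.2253] F [0.6834 0.9089 0.5056] gap 0.0854 az 178.0
tool d [-0.0043 -0.0445  0.0352] |d| 0.0569 per row [-0.0014 -0.0148  0.0117]
turn [0.003 0.006 0.007] per row [0.001  0.002  0.0023]
```

send_rows(
  deltas=[-0.002,-0.018,0.012,0.003,0.006,0.007,-1,-0.002,-0.018,0.012,0,0,0,-1,0,-0.008,0.011,0,0,0,-1,0,0,0,0,0,0,-1],
)

```text
time_s: 2.6
position: [0.5123, -0.2132, 0.1859]
ee_rot: [-0.07, -3.136, -0.003]
ft_force: [0.2, 0.1, 0.5]
finger_gap: 0.0854
```

```bash
python3 - <<'E'
from h import *
plan([.514,-.213,.108],np.pi-0.042,3)
s=manip.read_state(); im=read_camera('wrist'); cv2.imwrite('pics/w2.png',im)
hsv=cv2.cvtColor(im,cv2.COLOR_BGR2HSV)
m=cv2.inRange(hsv,(95,100,60),(125,255,255))
cs,_=cv2.findContours(m,0,2);k=max(cs,key=cv2.contourArea);e=cv2.fitEllipse(cv2.convexHull(k));print(e,cv2.contourArea(k),cv2.boundingRect(k));print('can',cast('wrist',*e[0],.032,s))
E
```

```text
t 2.6 pos [ 0.5123 -0.2132  0.1859] F [0.198  0.144  0.5175] gap 0.0854 az 177.43
tool d [-0.0021  0.0001  0.0779] |d| 0.0779 per row [-0.0007  0.      0.026 ]
turn [ 0.002  -0.0051 -0.0028] per row [ 0.0007 -0.0017 -0.0009]
((316.45684814453125, 202.45314025878906), (66.26419830322266, 69.69447326660156), 82.82471466064453) 3526.5 (282, 170, 70, 66)
can [ 0.5127 -0.2137  0.032 ]
```

View pics/w2.png

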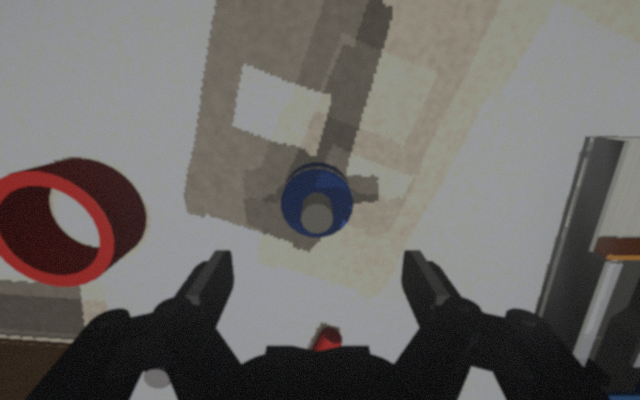

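send_rows(
  deltas=[-0.0005,0,0.026,0.002,-0.005,-0.003,-1,0,0,0.026,0,0,0,-1,0,0,0.02,0,0,0,-1,0,0,0.005,0,0,0,-1,0,0,0,0,0,0,-1],
)

```text
time_s: 3.15
position: [0.5162, -0.2074, 0.112]
ee_rot: [0.058, 3.135, -0.002]
ft_force: [-0.1, -0.5, 0.3]
finger_gap: 0.0852
```

```bash
python3 -c "
from h import *
plan([.5127,-.2137,.108],np.pi-0.042,3)"
```

```text
t 3.15 pos [ 0.5162 -0.2074  0.112 ] F [-0.0607 -0.4818  0.2607] gap 0.0852 az 177.87
tool d [ 0.0033 -0.0064  0.0039] |d| 0.0082 per row [ 0.0011 -0.0021  0.0013]
turn [-0.0008  0.0064  0.0048] per row [-0.0003  0.0021  0.0016]
```

send_rows(
  deltas=[0.003,-0.006,0,-0.001,0.006,0.005,-1],
)

```text
time_s: 3.25
position: [0.5136, -0.2125, 0.1129]
ee_rot: [0.064, 3.14, 0.0]
ft_force: [-1.0, 0.1, 0.7]
finger_gap: 0.0857
```

send_rows(
  deltas=[0,0,0,0,0,0,-1],
)

```text
time_s: 3.35
position: [0.5139, -0.213, 0.1141]
ee_rot: [0.065, 3.139, -0.001]
ft_force: [0.6, -0.1, -0.6]
finger_gap: 0.0858
```

```bash
python3 - <<'E'
from h import *
plan([.5127,-.2137,.108],np.pi-0.042,3)
s=manip.read_state(); im=read_camera('wrist'); cv2.imwrite('pics/w3.png',im)
print(manip.read_state()['position'])
E
```

```text
t 3.35 pos [ 0.5139 -0.213   0.1141] F [ 0.573  -0.1496 -0.6073] gap 0.0858 az 177.64
tool d [ 0.0012 -0.0008  0.0061] |d| 0.0062 per row [ 0.0004 -0.0003  0.002 ]
turn [-0.0005  0.0021  0.0009] per row [-0.0002  0.0007  0.0003]
[ 0.5141 -0.2129  0.1142]
```

View pics/w3.png

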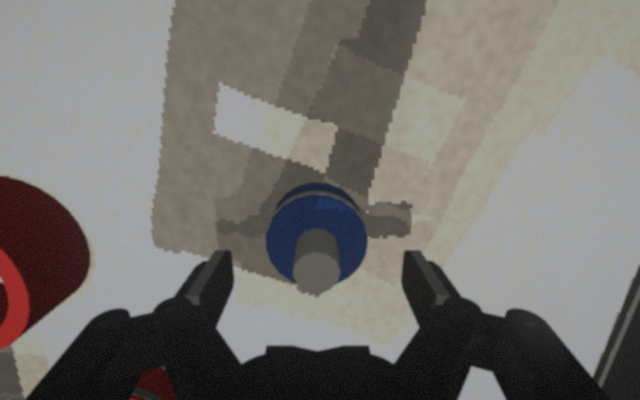

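send_rows(
  deltas=[0.001,-0.001,0.006,0,0,0,-1,0,0,0.001,0,0,0,1,0,0,0,0,0,0,1,0,0,0,0,0,0,1,0,0,0,0,0,0,1],
)

```text
time_s: 3.9
position: [0.5137, -0.2146, 0.1082]
ee_rot: [0.066, 3.136, -0.002]
ft_force: [-0.5, 0.2, -0.2]
finger_gap: 0.0283
```

send_rows(
  deltas=[0,0,0,0,0,0,1,0,0,0,0,0,0,1],
)

```text
time_s: 4.1
position: [0.5136, -0.2146, 0.1083]
ee_rot: [0.066, 3.136, -0.002]
ft_force: [-0.2, 1.0, -0.7]
finger_gap: 0.0222
```

```bash
python3 - <<'E'
from h import *
plan([.5127,-.2137,.108],np.pi-0.042,3)
E
```

```text
t 4.1 pos [ 0.5136 -0.2146  0.1083] F [-0.2008  1.0214 -0.7239] gap 0.0222 az 177.58
tool d [0.001  0.0009 0.0003] |d| 0.0013 per row [0.0003 0.0003 0.0001]
turn [-0.0014  0.0051 -0.0002] per row [-0.0005  0.0017 -0.0001]
```

send_rows(
  deltas=[0,0,-0.03,-0.001,0.005,0,1,0,0,-0.03,0,0,0,1,0,0,-0.03,0,0,0,1,0,0.02,-0.02,0,0,0,1,0,0.035,0,0,0,0,1],
)

```text
time_s: 4.6
position: [0.5148, -0.1607, 0.2203]
ee_rot: [-0.072, -3.137, -0.001]
ft_force: [0.2, 0.8, -1.6]
finger_gap: 0.0223
```

```bash
python3 - <<'E'
from h import *
plan([.49,.055,.24],np.pi-0.042,6)
E
```

```text
t 4.6 pos [ 0.5148 -0.1607  0.2203] F [ 0.1981  0.7684 -1.5729] gap 0.0223 az 177.38
tool d [ 0.0348  0.2143 -0.0195] |d| 0.218 per row [ 0.0058  0.0357 -0.0032]
turn [ 0.0006 -0.004  -0.0038] per row [ 0.0001 -0.0007 -0.0006]
```

send_rows(
  deltas=[0.007,0.04,-0.004,0.001,-0.004,-0.004,1,0.007,0.04,-0.004,0,0,0,1,0.007,0.04,-0.004,0,0,0,1,0.007,0.04,-0.004,0,0,0,1,0.006,0.04,-0.003,0,0,0,1],
)

```text
time_s: 5.1
position: [0.488, 0.0463, 0.24]
ee_rot: [0.072, 3.139, -0.001]
ft_force: [1.4, -0.2, -1.9]
finger_gap: 0.0225
```

send_rows(
  deltas=[0,0.02,0,0,0,0,1,0,0,0,0,0,0,1],
)

```text
time_s: 5.3
position: [0.4876, 0.0711, 0.2401]
ee_rot: [0.065, 3.14, 0.001]
ft_force: [-1.0, -0.2, -1.7]
finger_gap: 0.0219
```

```bash
python3 - <<'E'
from h import *
plan([.49,.055,.24],np.pi-0.042,6)
s=manip.read_state(); im=read_camera('wrist'); cv2.imwrite('pics/w4.png',im); np.save('w4.npy',np.r_[s['position'],s['ee_rot']])
E
```

```text
t 5.3 pos [0.4876 0.0711 0.2401] F [-1.0494 -0.1695 -1.7292] gap 0.0219 az 177.63
tool d [-0.003  -0.016   0.0001] |d| 0.0163 per row [-0.0005 -0.0027  0.    ]
turn [0.0005 0.0013 0.0006] per row [0.0001 0.0002 0.0001]
```

View pics/w4.png

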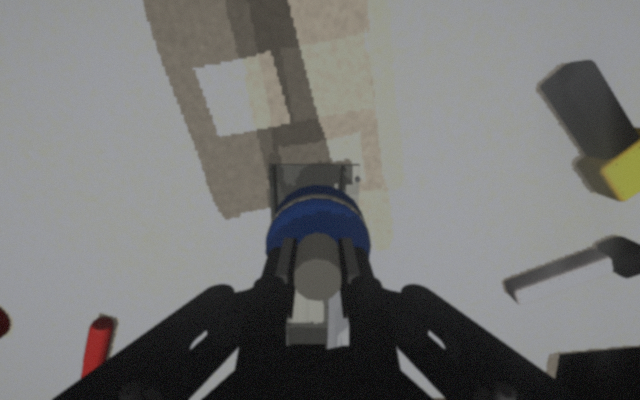

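```bash
python3 - <<'E'
from h import *
plan([.49,-.035,.22],np.pi-0.042,4)
E
```

```text
t 5.35 pos [0.4875 0.0702 0.24  ] F [-0.2606  0.4511 -3.1009] gap 0.0222 az 177.62
tool d [-0.0069 -0.105   0.02  ] |d| 0.1071 per row [-0.0017 -0.0262  0.005 ]
turn [0.0001 0.0008 0.0004] per row [0.     0.0002 0.0001]
```

send_rows(
  deltas=[-0.002,-0.026,0.005,0,0,0,1,-0.002,-0.026,0.005,0,0,0,1,-0.002,-0.026,0.005,0,0,0,1,0,-0.015,0.003,0,0,0,1,0,0,0,0,0,0,1],
)

```text
time_s: 5.85
position: [0.4887, -0.03, 0.2205]
ee_rot: [-0.064, -3.14, 0.002]
ft_force: [-0.3, 0.3, -2.5]
finger_gap: 0.0221
```

```bash
python3 - <<'E'
from h import *
plan([.49,-.035,.22],np.pi-0.042,6)
s=manip.read_state(); im=read_camera('wrist'); cv2.imwrite('pics/w5.png',im); np.save('w5.npy',np.r_[s['position'],s['ee_rot']])
E
```

```text
t 5.85 pos [ 0.4887 -0.03    0.2205] F [-0.2994  0.2811 -2.4828] gap 0.0221 az 177.66
tool d [-0.0015 -0.005   0.0005] |d| 0.0052 per row [-0.0002 -0.0008  0.0001]
turn [-0.0014 -0.0008  0.0011] per row [-0.0002 -0.0001  0.0002]
```

View pics/w5.png

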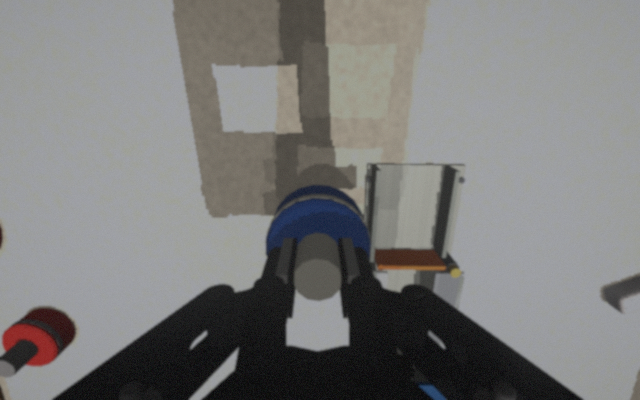

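```bash
python3 -c "
from h import *
im=cv2.imread('pics/w5.png'); crop(im,355,155,475,285,4.6,'pics/w5c.png')"
```

```text
(no output)
```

View pics/w5c.png

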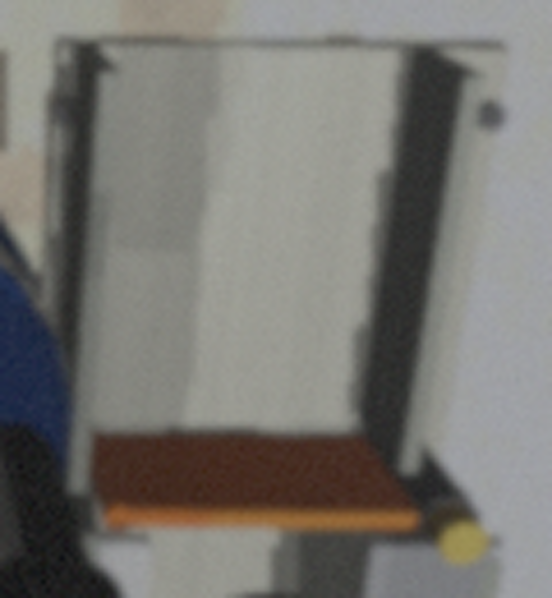

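```bash
python3 - <<'E'
from h import *
w=np.load('w5.npy'); s=dict(position=w[:3],ee_rot=w[3:])
d=lambda x,y,z:cast('wrist',355+x/4.6,155+y/4.6,z,s)
print('left inner top',d(465,70,.03),d(440,250,.03),d(412,470,.03))
print('left base',d(400,90,.005),d(385,170,.005),d(362,400,.005))
print('flap tip',d(107,518,.04),'flap end',d(420,520,.04),'pin',d(463,541,.046),d(463,541,.04))
print('entry edge',d(60,41,.005),d(500,44,.005))
print('right dark band',d(78,200,.03),d(95,200,.03),d(95,200,.005))
s2=manip.read_state(); print(s2['position'])
E
```

```text
left inner top [0.4773 0.0963 0.03  ] [0.5155 0.0952 0.03  ] [0.5671 0.0944 0.03  ]
left base [0.488  0.0944 0.005 ] [0.5063 0.0928 0.005 ] [0.5632 0.0925 0.005 ]
flap tip [0.57  0.026 0.04 ] flap end [0.5732 0.0926 0.04  ] pin [0.5747 0.0992 0.046 ] [0.5788 0.1023 0.04  ]
entry edge [0.474  0.0204 0.005 ] [0.4786 0.1149 0.005 ]
right dark band [0.5015 0.0204 0.03  ] [0.5016 0.0239 0.03  ] [0.5107 0.0287 0.005 ]
[ 0.4888 -0.0293  0.2206]
```

```bash
python3 - <<'E'
from h import *
plan([.519,.056,.16],np.pi-0.042,4)
E
```

```text
t 5.9 pos [ 0.4888 -0.0293  0.2206] F [ 0.0989  0.1858 -1.5321] gap 0.0222 az 177.65
tool d [-0.0267  0.0865  0.0605] |d| 0.1089 per row [-0.0067  0.0216  0.0151]
turn [-0.0012 -0.0007  0.001 ] per row [-0.0003 -0.0002  0.0002]
```

send_rows(
  deltas=[-0.007,0.022,0.005,-0.001,-0.001,0.001,1,-0.007,0.022,0.01,0,0,0,1,-0.007,0.018,0.016,0,0,0,1,-0.003,0.008,0.016,0,0,0,1,0,0,0.004,0,0,0,1],
)

```text
time_s: 6.4
position: [0.5174, 0.0412, 0.1694]
ee_rot: [0.073, 3.138, 0.0]
ft_force: [-0.5, -0.1, -2.4]
finger_gap: 0.0219
```

```bash
python3 - <<'E'
from h import *
plan([.519,.056,.15],np.pi-0.042,4)
E
```

```text
t 6.4 pos [0.5174 0.0412 0.1694] F [-0.5028 -0.0974 -2.3952] gap 0.0219 az 177.34
tool d [-0.0008  0.0148  0.0194] |d| 0.0245 per row [-0.0002  0.0037  0.0049]
turn [ 0.0003  0.0031 -0.0045] per row [ 0.0001  0.0008 -0.0011]
```

send_rows(
  deltas=[0,0.008,0.007,0,0.003,-0.004,1,0,0.006,0.007,0,0,0,1,0,0,0.005,0,0,0,1,0,0,0,0,0,0,1],
)

```text
time_s: 6.8
position: [0.5177, 0.0559, 0.1497]
ee_rot: [-0.066, -3.14, -0.0]
ft_force: [-0.1, -0.3, -3.0]
finger_gap: 0.022
```

```bash
python3 - <<'E'
from h import *
plan([.519,.056,.15],np.pi-0.042,4)
s=manip.read_state(); im=read_camera('wrist'); cv2.imwrite('pics/w6.png',im); np.save('w6.npy',np.r_[s['position'],s['ee_rot']])
crop(im,230,100,420,300,3,'pics/w6c.png')
E
```

```text
t 6.8 pos [0.5177 0.0559 0.1497] F [-0.1133 -0.3171 -3.0214] gap 0.022 az 177.58
tool d [-0.0013  0.0001 -0.0003] |d| 0.0014 per row [-0.0003  0.     -0.0001]
turn [ 0.0002 -0.0006 -0.0002] per row [ 0.     -0.0002 -0.0001]
```

View pics/w6c.png

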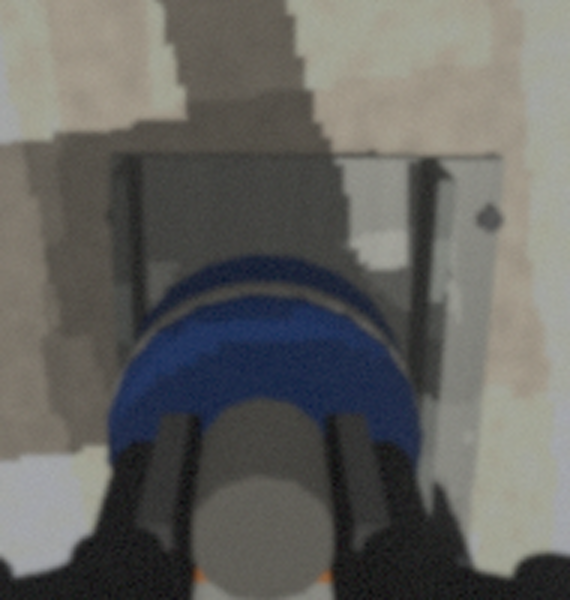

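```bash
python3 - <<'E'
from h import *
w=np.load('w6.npy'); s=dict(position=w[:3],ee_rot=w[3:])
d=lambda x,y,z:cast('wrist',230+x/3,100+y/3,z,s)
for r in (175,250): print('R base',d(144,r,.005),'L base',d(412-(r-175)*.05,r,.005),'mid',(d(144,r,.005)+d(412-(r-175)*.05,r,.005))/2)
print('tops',d(128,180,.03),d(440,180,.03),(d(128,180,.03)+d(440,180,.03))/2)
print('plate edge',d(110,155,.005),d(500,157,.005))
print('drum top L/R',d(108,430,.0737),d(420,430,.0737), 'knob',d(262,535,.1017))
im=cv2.imread('pics/w6.png'); g=cv2.cvtColor(im,cv2.COLOR_BGR2GRAY)
for r in (160,168,176,184,190): print(r,g[r-1:r+2,268:282].mean(0).astype(int),g[r-1:r+2,360:384].mean(0).astype(int))
E
```

```text
R base [0.4793 0.0284 0.005 ] L base [0.4822 0.0944 0.005 ] mid [0.4808 0.0614 0.005 ]
R base [0.4986 0.0267 0.005 ] L base [0.5014 0.0936 0.005 ] mid [0.5    0.0602 0.005 ]
tops [0.4752 0.0284 0.03  ] [0.4781 0.0964 0.03  ] [0.4767 0.0624 0.03  ]
plate edge [0.474  0.0205 0.005 ] [0.4786 0.1159 0.005 ]
drum top L/R [0.5128 0.0275 0.0737] [0.5153 0.0852 0.0737] knob [0.5174 0.0558 0.1017]
160 [58 58 58 54 50 45 41 45 46 54 63 68 65 66] [143 145 143 140 135 119  90  70  61  58  51  49  46  48  50  61  81  94
  99 103 108 119 131 138]
168 [60 59 60 57 55 46 43 41 43 53 63 64 66 65] [142 141 139 139 134 117  90  68  62  53  48  46  45  50  61  83 106 116
 118 120 120 126 134 137]
176 [61 59 58 58 54 46 42 42 41 50 60 66 68 64] [149 147 146 146 139 124  97  78  65  51  47  46  47  54  72  95 109 115
 115 119 125 136 137 136]
184 [62 58 59 58 55 49 45 39 40 47 54 61 65 65] [156 155 155 155 152 134 104  78  58  48  46  48  48  68  97 121 131 131
 132 134 139 142 137 134]
190 [63 61 59 58 55 52 42 41 42 48 57 70 80 86] [111 108 105  96  93  90  81  66  52  47  43  48  55  78 104 120 127 129
 126 124 130 137 135 132]
```

send_rows(
  deltas=[-0.002,0.0025,0.004,0,0,0,1,0,0,0.003,0,0,0,1],
)

```text
time_s: 7.05
position: [0.5207, 0.058, 0.1435]
ee_rot: [0.068, 3.139, 0.001]
ft_force: [0.4, 0.0, -1.9]
finger_gap: 0.0218
```

```bash
python3 - <<'E'
from h import *
plan([.520,.0583,.14],np.pi-0.044,4)
s=manip.read_state(); im=read_camera('wrist'); cv2.imwrite('pics/w7.png',im); np.save('w7.npy',np.r_[s['position'],s['ee_rot']])
crop(im,230,120,420,320,3,'pics/w7c.png')
E
```

```text
t 7.05 pos [0.5207 0.058  0.1435] F [ 0.386   0.0342 -1.8571] gap 0.0218 az 177.53
tool d [0.0008 0.0002 0.0035] |d| 0.0036 per row [0.0002 0.0001 0.0009]
turn [0.0005 0.0016 0.0009] per row [0.0001 0.0004 0.0002]
```

View pics/w7c.png

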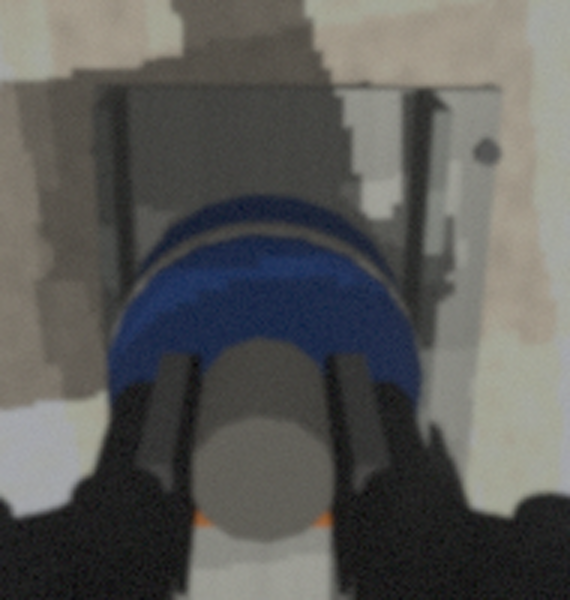

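```bash
python3 - <<'E'
from h import *
w=np.load('w7.npy'); s=dict(position=w[:3],ee_rot=w[3:])
d=lambda x,y,z:cast('wrist',230+x/3,120+y/3,z,s)
im=cv2.imread('pics/w7.png'); g=cv2.cvtColor(im,cv2.COLOR_BGR2GRAY).astype(float)
for r in (155,165,175,185,195):
    row=g[r-2:r+3].mean(0); gr=np.gradient(row)
    a=266+np.argmax(gr[266:280]); b=355+np.argmin(gr[355:375]); 
    A=cast('wrist',a,r,.005,s);B=cast('wrist',b,r,.005,s); M=(A+B)/2
    print(r,a,b,(B-A)[1].round(4),M, 'centre at .5207 ->',M[1]-(.5207-M[0])*.044)
print('drum',(d(108,370,.067)+d(420,370,.067))/2,'knob',d(262,480,.0955))
E
```

```text
155 272 364 0.0658 [0.4803 0.0603 0.005 ] centre at .5207 -> 0.05849222765355429
165 272 364 0.0665 [0.4876 0.06   0.005 ] centre at .5207 -> 0.058498890158175644
175 273 364 0.0665 [0.4951 0.06   0.005 ] centre at .5207 -> 0.058871914126045775
185 274 364 0.0665 [0.5027 0.06   0.005 ] centre at .5207 -> 0.059253409329516386
195 274 365 0.0681 [0.5106 0.0601 0.005 ] centre at .5207 -> 0.059643676948321844
drum [0.5176 0.0585 0.067 ] knob [0.5215 0.0579 0.0955]
```

send_rows(
  deltas=[0,0.0005,0.006,0,0.001,0.001,1,0,0,0.006,0,0,0,1],
)

```text
time_s: 7.3
position: [0.5209, 0.0583, 0.1311]
ee_rot: [0.07, 3.139, 0.001]
ft_force: [-0.3, -0.5, -3.0]
finger_gap: 0.0223
```

send_rows(
  deltas=[0,0,0.006,0,0,0,1],
)

```text
time_s: 7.4
position: [0.5209, 0.0583, 0.1245]
ee_rot: [0.07, 3.139, 0.001]
ft_force: [-1.3, -0.2, -1.8]
finger_gap: 0.0218
```

```bash
python3 - <<'E'
from h import *
plan([.5205,.0587,.1135],np.pi-0.044,4)
E
```

```text
t 7.4 pos [0.5209 0.0583 0.1245] F [-1.2794 -0.2239 -1.7885] gap 0.0218 az 177.46
tool d [0.0004 0.0004 0.011 ] |d| 0.011 per row [0.0001 0.0001 0.0028]
turn [ 0.0005  0.0013 -0.0004] per row [ 0.0001  0.0003 -0.0001]
```

Below the wall tops (underside ≈ 16 mm), no contact force. Continuing.

send_rows(
  deltas=[0,0,0.005,0,0,0,1,0,0,0.004,0,0,0,1],
)

```text
time_s: 7.6
position: [0.5206, 0.0582, 0.1141]
ee_rot: [0.07, 3.14, 0.001]
ft_force: [0.9, 0.6, -2.6]
finger_gap: 0.0217
```

send_rows(
  deltas=[0,0,0.0015,0,0,0,1],
)

```text
time_s: 7.7
position: [0.5206, 0.0584, 0.1131]
ee_rot: [-0.07, -3.141, -0.001]
ft_force: [-10.7, 1.1, 38.1]
finger_gap: 0.0217
```

send_rows(
  deltas=[0,0,0.001,0,0,0,1],
)

```text
time_s: 7.8
position: [0.5207, 0.0585, 0.1131]
ee_rot: [-0.07, -3.14, -0.001]
ft_force: [-8.3, -1.3, 24.7]
finger_gap: 0.0222
```

send_rows(
  deltas=[0,0,-0.001,0,0,0,1],
)

```text
time_s: 7.9
position: [0.5207, 0.0585, 0.1144]
ee_rot: [-0.07, -3.141, -0.001]
ft_force: [0.0, 1.3, -2.4]
finger_gap: 0.0218
```

send_rows(
  deltas=[0,0,0,0,0,0,0.2,0,0,0,0,0,0,0.2,0,0,0,0,0,0,0.2],
)

```text
time_s: 8.2
position: [0.5213, 0.0586, 0.1146]
ee_rot: [0.07, 3.14, 0.001]
ft_force: [0.6, 1.1, 1.2]
finger_gap: 0.034
```

```bash
python3 - <<'E'
from h import *
plan([.5205,.0587,.1135],np.pi-0.044,4)
s=manip.read_state(); im=read_camera('wrist'); cv2.imwrite('pics/w8.png',im)
E
```

```text
t 8.2 pos [0.5213 0.0586 0.1146] F [0.5731 1.1489 1.2356] gap 0.034 az 177.45
tool d [0.0008 0.0001 0.0011] |d| 0.0014 per row [0.0002 0.     0.0003]
turn [ 0.0008  0.0013 -0.0005] per row [ 0.0002  0.0003 -0.0001]
```

View pics/w8.png

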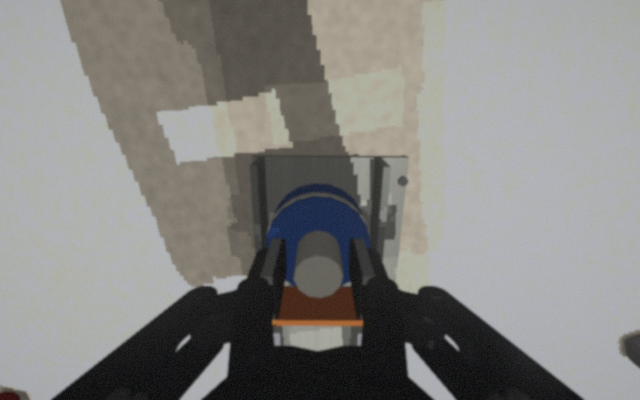

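send_rows(
  deltas=[0,0,-0.015,0.001,0.001,0,0.2,0,0,-0.03,0,0,0,0.2,0.01,0,-0.02,0,0,0,0.2,0.025,0.001,0,0,0,0,1,0.02,0.001,0,0,0,0,1],
)

```text
time_s: 8.75
position: [0.4672, 0.063, 0.1811]
ee_rot: [0.071, 3.14, -0.0]
ft_force: [0.4, 0.0, 0.3]
finger_gap: 0.0059
```

```bash
python3 - <<'E'
from h import *
plan([.455,.0613,.089],np.pi-0.044,4)
E
```

```text
t 8.75 pos [0.4672 0.063  0.1811] F [0.4003 0.0263 0.2794] gap 0.0059 az 177.41
tool d [ 0.0122 -0.0022  0.0921] |d| 0.093 per row [ 0.0031 -0.0006  0.023 ]
turn [-0.0001  0.0008 -0.0013] per row [-0.      0.0002 -0.0003]
```

send_rows(
  deltas=[0.006,-0.002,0.015,0,0,0,1,0,0,0.03,0,0,0,1,0,0,0.025,0,0,0,1,0,0,0.012,0,0,0,1,0,0,0,0,0,0,1],
)

```text
time_s: 9.25
position: [0.4594, 0.0615, 0.098]
ee_rot: [0.07, 3.137, 0.001]
ft_force: [-0.1, 0.5, -0.1]
finger_gap: -0.0
```

```bash
python3 - <<'E'
from h import *
plan([.455,.0613,.089],np.pi-0.044,4)
im=read_camera('wrist'); cv2.imwrite('pics/w9.png',im)
E
```

```text
t 9.25 pos [0.4594 0.0615 0.098 ] F [-0.0523  0.4891 -0.1206] gap -0.0 az 177.44
tool d [ 0.0044 -0.0004  0.009 ] |d| 0.01 per row [ 0.0011 -0.0001  0.0022]
turn [ 0.0005  0.0037 -0.0007] per row [ 0.0001  0.0009 -0.0002]
```

View pics/w9.png

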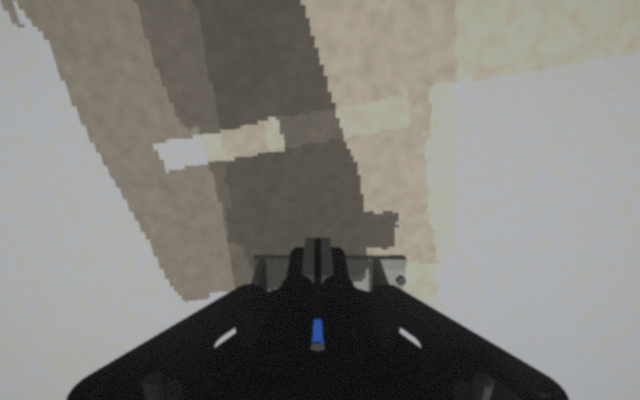

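send_rows(
  deltas=[0.0,0,0.006,0,0.003,0,1,0,0,0.004,0,0,0,1,0,0,0,0,0,0,1],
)

```text
time_s: 9.6
position: [0.4609, 0.0617, 0.0895]
ee_rot: [0.07, 3.137, 0.002]
ft_force: [0.0, -0.6, 0.1]
finger_gap: -0.0001
```

send_rows(
  deltas=[-0.007,0,0,0,0,0,1,-0.007,0,0,0,0,0,1],
)

```text
time_s: 9.8
position: [0.4754, 0.061, 0.0901]
ee_rot: [0.07, 3.137, 0.002]
ft_force: [0.9, 0.5, 0.9]
finger_gap: 0.0
```

```bash
python3 - <<'E'
from h import *
plan([.50,.0593,.089],np.pi-0.044,4)
t=read_camera('top'); crop(t,250,130,410,260,5,'pics/top1.png')
E
```

```text
t 9.8 pos [0.4754 0.061  0.0901] F [0.8519 0.469  0.8794] gap 0.0 az 177.45
tool d [-0.0246 -0.0007  0.0012] |d| 0.0246 per row [-0.0062 -0.0002  0.0003]
turn [ 0.0012  0.0041 -0.0006] per row [ 0.0003  0.001  -0.0001]
```

View pics/top1.png

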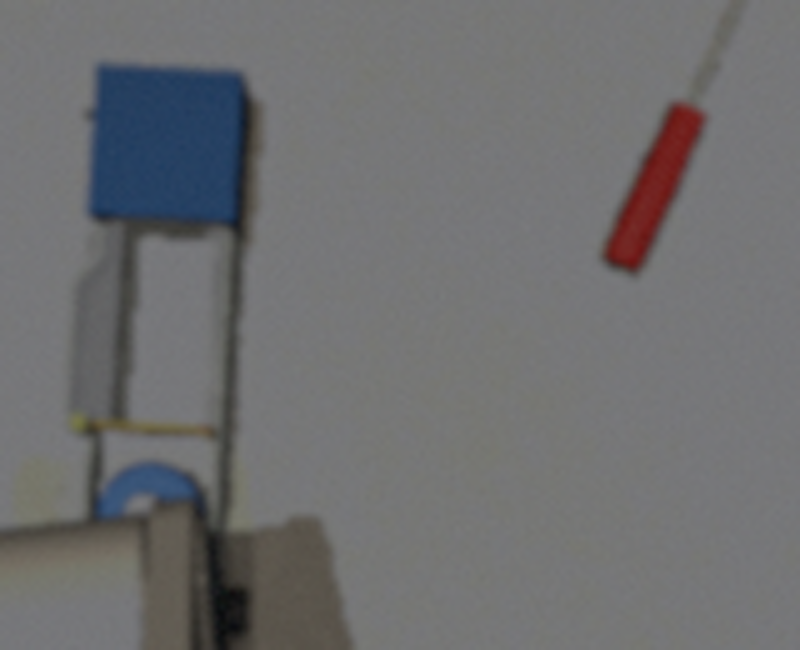

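send_rows(
  deltas=[-0.006,-0.001,0.0005,0.001,0.004,0,1,-0.006,-0.0005,0,0,0,0,1,-0.006,0,0,0,0,0,1,-0.006,0,0,0,0,0,1,-0.006,0,0,0,0,0,1],
)

```text
time_s: 10.35
position: [0.5081, 0.0577, 0.0898]
ee_rot: [-0.071, -3.139, 0.0]
ft_force: [-3.8, -1.0, 4.4]
finger_gap: -0.0
```

```bash
cat > line.py <<'E'
from h import *
s=manip.read_state(); x=s['position'][0]; o=np.array([.571,.0545]);c,sn=np.cos(-.044),np.sin(-.044)
e=s['position'][:2]-o; print('chute x,y of TCP',e[0]*c+e[1]*sn,-e[0]*sn+e[1]*c,'along force',s['ft_force'][:2]@[c,sn], 'lat',s['ft_force'][:2]@[-sn,c])
plan([x+.03*c,o[1]+sn/c*(x+.03*c-.571),.089],np.pi-0.044,5)
E
python3 line.py
```

```text
chute x,y of TCP -0.06300059662124964 0.0004590684440746221 along force -3.799457803718322 lat -1.1749325089392537
t 10.35 pos [0.5081 0.0577 0.0898] F [-3.8475 -1.0067  4.3657] gap -0.0 az 177.43
tool d [-0.03   -0.0004  0.0008] |d| 0.03 per row [-0.006  -0.0001  0.0002]
turn [-0.0002 -0.0019 -0.0009] per row [-0.     -0.0004 -0.0002]
```

send_rows(
  deltas=[-0.006,0,0,0,-0.002,-0.001,1,-0.006,0,0,0,0,0,1,-0.006,0,0,0,0,0,1,-0.006,0,0,0,0,0,1],
)

```text
time_s: 10.75
position: [0.5292, 0.0559, 0.0887]
ee_rot: [-0.068, -3.13, 0.003]
ft_force: [-6.1, -2.0, 5.8]
finger_gap: 0.0002
```

```bash
python3 line.py;python3 -c "
from h import *
t=read_camera('scene'); crop(t,270,140,400,270,4.5,'pics/sc1.png')"
```

```text
chute x,y of TCP -0.04182753425077017 -0.00046970393204883213 along force -5.978208292707603 lat -2.245257793045622
t 10.75 pos [0.5292 0.0559 0.0887] F [-6.0712 -1.9801  5.7513] gap 0.0002 az 177.51
tool d [-0.03    0.0005 -0.0006] |d| 0.03 per row [-0.006   0.0001 -0.0001]
turn [-0.0021 -0.0105  0.0005] per row [-0.0004 -0.0021  0.0001]
```

View pics/sc1.png

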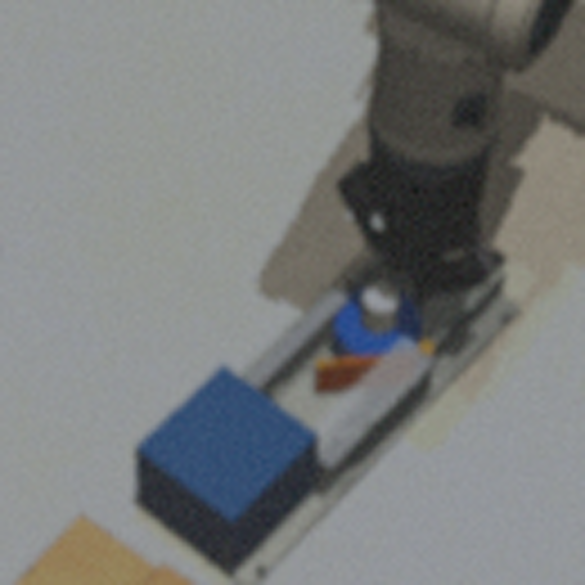

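send_rows(
  deltas=[-0.006,0,-0.0005,-0.002,-0.008,0,1,-0.006,0,0,0,-0.002,0,1,-0.006,0,0,0,0,0,1,-0.006,0,0,0,0,0,1],
)

```text
time_s: 11.2
position: [0.5511, 0.0538, 0.0878]
ee_rot: [-0.067, -3.131, 0.003]
ft_force: [-6.2, -2.8, 2.6]
finger_gap: -0.0001
```

```bash
python3 line.py
```

```text
chute x,y of TCP -0.019826097492218853 -0.001588833292913829 along force -6.0499171268851155 lat -3.0197267779598462
t 11.2 pos [0.5511 0.0538 0.0878] F [-6.1769 -2.7507  2.5517] gap -0.0001 az 177.54
tool d [-0.0299  0.0016 -0.0015] |d| 0.03 per row [-0.006   0.0003 -0.0003]
turn [-0.0022 -0.0094  0.0012] per row [-0.0004 -0.0019  0.0002]
```

send_rows(
  deltas=[-0.006,0.0015,-0.0015,-0.002,-0.009,0.001,1,-0.006,0.0003,-0.0003,0,-0.003,0,1,-0.006,0.0003,-0.0003,0,-0.003,0,1,-0.006,0.0003,-0.0003,0,-0.003,0,1],
)

```text
time_s: 11.6
position: [0.5759, 0.0549, 0.0891]
ee_rot: [0.069, 3.134, -0.001]
ft_force: [-3.0, -0.3, -0.5]
finger_gap: -0.0005
```

```bash
python3 line.py
```

```text
chute x,y of TCP 0.004872207187783941 0.0006147680679537278 along force -2.9917501098364716 lat -0.45532039421169906
t 11.6 pos [0.5759 0.0549 0.0891] F [-3.0089 -0.3233 -0.527 ] gap -0.0005 az 177.48
tool d [-0.03   -0.0006  0.0003] |d| 0.03 per row [-0.006  -0.0001  0.0001]
turn [-0.0007  0.0064  0.0001] per row [-0.0001  0.0013  0.    ]
```

send_rows(
  deltas=[-0.006,-0.0005,0,0,0.004,0,1,-0.006,0,0,0,0,0,1,-0.006,0,0,0,0,0,1,-0.006,0,0,0,0,0,1],
)

```text
time_s: 12.0
position: [0.6028, 0.0532, 0.0893]
ee_rot: [0.069, 3.137, -0.001]
ft_force: [-2.4, -1.0, -0.9]
finger_gap: -0.0001
```

```bash
python3 line.py;python3 -c "
from h import *
t=read_camera('scene'); crop(t,270,140,400,270,4.5,'pics/sc2.png')"
```

```text
chute x,y of TCP 0.031805170014495926 0.00013427547608794717 along force -2.314195173478311 lat -1.1247100721524517
t 12.0 pos [0.6028 0.0532 0.0893] F [-2.3614 -1.0218 -0.9101] gap -0.0001 az 177.5
tool d [-0.03   -0.0001  0.0005] |d| 0.03 per row [-0.006  -0.      0.0001]
turn [-0.0006  0.0037  0.0003] per row [-0.0001  0.0007  0.0001]
```

View pics/sc2.png

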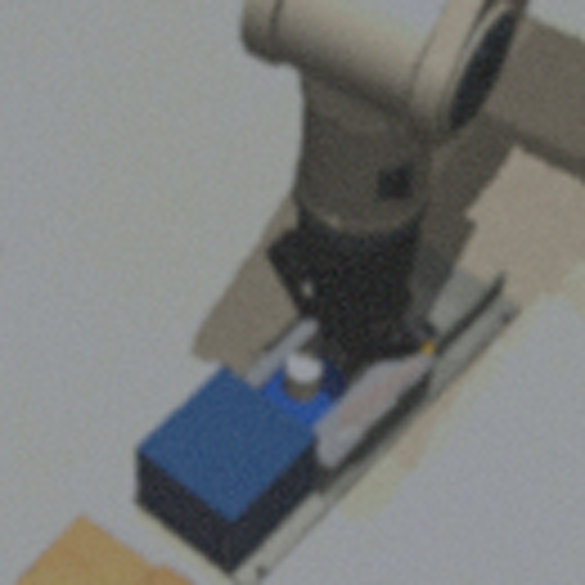

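send_rows(
  deltas=[-0.005,0,0,0,0.003,0,1,-0.005,0,0,0,0,0,1,-0.005,0,0,0,0,0,1],
)

```text
time_s: 12.35
position: [0.621, 0.0527, 0.0902]
ee_rot: [0.069, 3.136, -0.0]
ft_force: [-1.5, -0.3, 0.2]
finger_gap: 0.0001
```

```bash
python3 line.py
```

```text
chute x,y of TCP 0.050076549472790194 0.0003846777940714216 along force -1.4928797235070514 lat -0.3166915862029369
t 12.35 pos [0.621  0.0527 0.0902] F [-1.5054 -0.2507  0.2218] gap 0.0001 az 177.49
tool d [-0.03   -0.0004  0.0013] |d| 0.03 per row [-0.006  -0.0001  0.0003]
turn [-0.      0.0044  0.0002] per row [-0.      0.0009  0.    ]
```

send_rows(
  deltas=[-0.004,0,0,0,0,0,1,-0.003,0,0,0,0,0,1],
)

```text
time_s: 12.55
position: [0.6283, 0.0522, 0.0901]
ee_rot: [0.068, 3.138, -0.001]
ft_force: [-1.9, -2.0, 0.9]
finger_gap: 0.0002
```

```bash
python3 line.py
```

```text
chute x,y of TCP 0.057385505967460886 0.00019508158548549575 along force -1.8316489941489467 lat -2.045448695222347
t 12.55 pos [0.6283 0.0522 0.0901] F [-1.9198 -1.9629  0.8879] gap 0.0002 az 177.5
tool d [-0.03   -0.0002  0.0012] |d| 0.03 per row [-0.006  -0.      0.0002]
turn [-0.0004  0.0031  0.0004] per row [-0.0001  0.0006  0.0001]
```

send_rows(
  deltas=[-0.002,0,0.001,0,0.003,0,1,-0.002,0,0,0,0,0,1],
)

```text
time_s: 12.75
position: [0.6328, 0.0518, 0.0891]
ee_rot: [0.068, 3.141, -0.001]
ft_force: [-1.2, -0.8, 0.1]
finger_gap: -0.0001
```

send_rows(
  deltas=[-0.002,0,0,0,0,0,1,-0.002,0,0,0,0,0,1],
)

```text
time_s: 12.95
position: [0.6371, 0.0514, 0.0891]
ee_rot: [0.068, 3.141, -0.001]
ft_force: [-1.7, -1.5, 0.7]
finger_gap: 0.0001
```

send_rows(
  deltas=[-0.002,0,0,0,0,0,1],
)

```text
time_s: 13.05
position: [0.6393, 0.0513, 0.0891]
ee_rot: [0.068, 3.141, -0.001]
ft_force: [-1.1, -0.7, 0.4]
finger_gap: -0.0
```

send_rows(
  deltas=[-0.002,0,0,0,0,0,1],
)

```text
time_s: 13.15
position: [0.6411, 0.0512, 0.089]
ee_rot: [-0.068, -3.14, 0.001]
ft_force: [-5.5, -0.6, 3.8]
finger_gap: -0.0004
```

send_rows(
  deltas=[-0.002,0,0,0,0,0,1],
)

```text
time_s: 13.25
position: [0.6422, 0.0512, 0.0889]
ee_rot: [-0.068, -3.138, 0.001]
ft_force: [-7.4, -1.7, 6.0]
finger_gap: -0.0001
```

send_rows(
  deltas=[-0.002,0,0,0,0,0,1],
)

```text
time_s: 13.35
position: [0.6429, 0.0511, 0.0888]
ee_rot: [-0.068, -3.134, 0.002]
ft_force: [-7.8, -0.8, 6.9]
finger_gap: -0.0005
```

send_rows(
  deltas=[-0.002,0,0,0,0,0,1],
)

```text
time_s: 13.45
position: [0.6434, 0.0511, 0.0886]
ee_rot: [-0.068, -3.13, 0.002]
ft_force: [-9.0, -2.0, 7.0]
finger_gap: -0.0001
```

send_rows(
  deltas=[-0.002,0,0,0,0,0,1],
)

```text
time_s: 13.55
position: [0.6438, 0.0511, 0.0885]
ee_rot: [-0.068, -3.126, 0.002]
ft_force: [-9.6, -1.8, 7.8]
finger_gap: -0.0003
```

```bash
python3 line.py
```

```text
chute x,y of TCP 0.07287120699335753 -0.00023598998999074415 along force -9.498453459166512 lat -2.205874071837764
t 13.55 pos [0.6438 0.0511 0.0885] F [-9.5863 -1.7859  7.8282] gap -0.0003 az 177.5
tool d [-0.03    0.0002 -0.001 ] |d| 0.03 per row [-0.006   0.     -0.0002]
turn [-0.0017 -0.0146  0.0004] per row [-0.0003 -0.0029  0.0001]
```

send_rows(
  deltas=[-0.0015,0,0,0,0,0,1,-0.0015,0,0,0,0,0,1],
)

```text
time_s: 13.75
position: [0.6442, 0.051, 0.0884]
ee_rot: [-0.068, -3.12, 0.003]
ft_force: [-7.1, -1.1, 6.9]
finger_gap: 0.0002
```

send_rows(
  deltas=[-0.0015,0,0,0,0,0,1,-0.0015,0,0,0,0,0,1],
)

```text
time_s: 13.95
position: [0.6445, 0.051, 0.0884]
ee_rot: [-0.068, -3.113, 0.003]
ft_force: [-7.8, -1.8, 5.6]
finger_gap: 0.0002
```

send_rows(
  deltas=[-0.0015,0,0,0,0,0,1,-0.0015,0,0,0,0,0,1],
)

```text
time_s: 14.15
position: [0.6449, 0.051, 0.0883]
ee_rot: [-0.068, -3.106, 0.003]
ft_force: [-7.8, -0.7, 6.5]
finger_gap: -0.0002
```

```bash
python3 line.py;python3 -c "
from h import *
t=read_camera('scene'); crop(t,270,140,400,270,4.5,'pics/sc3.png'); print(manip.read_state()['ft_force'])"
```

```text
chute x,y of TCP 0.07400196208566237 -0.00023562718221083754 along force -7.796760540913344 lat -1.0668569680260376
t 14.15 pos [0.6449 0.051  0.0883] F [-7.8361 -0.7229  6.5327] gap -0.0002 az 177.5
tool d [-0.0299  0.0002 -0.0017] |d| 0.03 per row [-0.006   0.     -0.0003]
turn [-0.003  -0.0345  0.0004] per row [-0.0006 -0.0069  0.0001]
[-8.1406 -0.7736  6.123 ]
```

View pics/sc3.png

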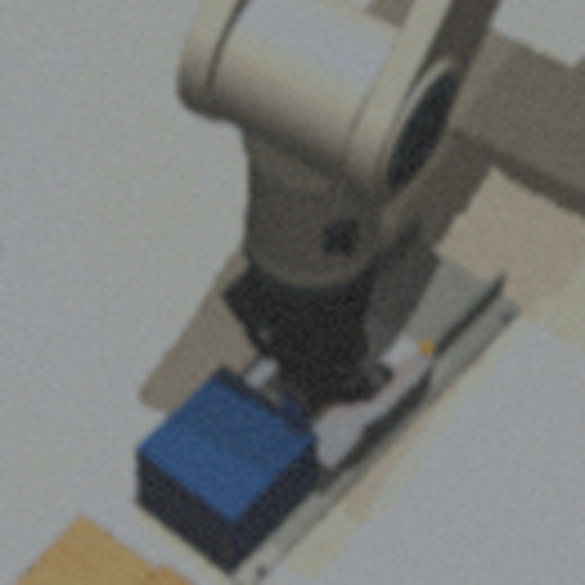

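```bash
cat >> line.py <<'E'
M=R.from_rotvec(s['ee_rot']).as_matrix(); p=s['position']+M@[0,0,.063]; e=p[:2]-o
print('FINGER chute x,y,z', e[0]*c+e[1]*sn,-e[0]*sn+e[1]*c,p[2])
E
python3 - <<'E'
from h import *
for p,r in [((.6393,.0513,.0891),(.068,3.141,-.001)),((.6411,.0512,.089),(-.068,-3.14,.001)),((.6422,.0512,.0889),(-.068,-3.138,.001)),((.6438,.0511,.0885),(-.068,-3.126,.002)),((.6449,.051,.0883),(-.068,-3.106,.003))]:
    print(np.array(p)+R.from_rotvec(r).as_matrix()@[0,0,.063])
E
```

```text
[0.6393 0.0513 0.0261]
[0.641  0.0512 0.026 ]
[0.642  0.0512 0.0259]
[0.6429 0.051  0.0255]
[0.6427 0.0509 0.0253]
```

send_rows(
  deltas=[-0.0025,0,0,0,0,0,1],
)

```text
time_s: 14.3
position: [0.6456, 0.0509, 0.0882]
ee_rot: [-0.068, -3.102, 0.004]
ft_force: [-9.9, -2.2, 8.5]
finger_gap: 0.0002
```

```bash
python3 line.py
```

```text
chute x,y of TCP 0.07467912753049212 -0.00027151883035550625 along force -9.80412362638284 lat -2.6113008962619983
t 14.3 pos [0.6456 0.0509 0.0882] F [-9.9095 -2.1775  8.4537] gap 0.0002 az 177.5
tool d [-0.0299  0.0003 -0.002 ] |d| 0.03 per row [-0.006   0.0001 -0.0004]
turn [-0.0033 -0.0391  0.0004] per row [-0.0007 -0.0078  0.0001]
FINGER chute x,y,z 0.07221531935781365 -0.00047944317637914 0.025224211954746834
```

send_rows(
  deltas=[-0.002,0,0,0,0,0,1,-0.0018,0,0,0,0,0,1,-0.0018,0,0,0,0,0,1],
)

```text
time_s: 14.6
position: [0.6464, 0.0509, 0.0881]
ee_rot: [-0.067, -3.089, 0.004]
ft_force: [-9.4, -1.1, 8.1]
finger_gap: -0.0001
```

send_rows(
  deltas=[-0.0018,0,0,0,0,0,1,-0.0018,0,0,0,0,0,1,-0.0018,0,0,0,0,0,1],
)

```text
time_s: 14.9
position: [0.647, 0.0509, 0.0882]
ee_rot: [-0.067, -3.077, 0.005]
ft_force: [-8.5, -0.4, 7.9]
finger_gap: -0.0003
```

```bash
python3 line.py
```

```text
chute x,y of TCP 0.0761019777124309 -0.000243386495911279 along force -8.425599312520392 lat -0.7595528521362327
t 14.9 pos [0.647  0.0509 0.0882] F [-8.4509 -0.3882  7.9271] gap -0.0003 az 177.5
tool d [-0.0299  0.0002 -0.0027] |d| 0.03 per row [-0.006   0.     -0.0005]
turn [-0.0047 -0.0633  0.0004] per row [-0.0009 -0.0127  0.0001]
FINGER chute x,y,z 0.07211762525637241 -0.0005428389334492245 0.025299855830329773
```

send_rows(
  deltas=[0.004,0,0,-0.002,-0.02,0,1,0.004,0,-0.001,-0.002,-0.022,0,1,0.003,0,-0.001,0,-0.02,0,1],
)

```text
time_s: 15.2
position: [0.639, 0.0506, 0.0912]
ee_rot: [0.068, 3.133, -0.002]
ft_force: [1.0, -3.2, -0.8]
finger_gap: -0.0003
```

```bash
python3 line.py
```

```text
chute x,y of TCP 0.06806408766258219 -0.0008570496897944519 along force 1.1053091469750902 lat -3.1613781619356933
t 15.2 pos [0.639  0.0506 0.0912] F [ 0.9652 -3.2069 -0.8077] gap -0.0003 az 177.52
tool d [-0.0299  0.0008  0.0024] |d| 0.0301 per row [-0.006   0.0002  0.0005]
turn [-0.0011  0.0079  0.0008] per row [-0.0002  0.0016  0.0002]
FINGER chute x,y,z 0.06855878036314464 -0.0009282353168700618 0.028152699563248437
```

send_rows(
  deltas=[0.0025,0.0005,-0.002,0,0.006,0,1,0,0,-0.01,0,0,0,1,0,0,-0.015,0,0,0,1],
)

```text
time_s: 15.5
position: [0.6356, 0.0512, 0.1182]
ee_rot: [0.068, 3.141, -0.002]
ft_force: [0.6, 1.1, -1.0]
finger_gap: 0.0001
```

```bash
python3 line.py
```

```text
chute x,y of TCP 0.06466355403848893 -0.00044056409214327267 along force 0.5466921538866095 lat 1.1679907296561562
t 15.5 pos [0.6356 0.0512 0.1182] F [ 0.5975  1.1428 -0.9859] gap 0.0001 az 177.52
tool d [-0.03    0.0005  0.0293] |d| 0.0419 per row [-0.006   0.0001  0.0059]
turn [-0.0013  0.0001  0.0008] per row [-0.0003  0.      0.0002]
FINGER chute x,y,z 0.06466995946649794 -0.0005242593488199898 0.05524995183181622
```

send_rows(
  deltas=[0,0,-0.03,0,0,0,1,0,0,-0.04,0,0,0,1,0,0,-0.04,0,0,0,1,0,0,-0.03,0,0,0,1,0.03,0,0,0,0,0,1],
)

```text
time_s: 16.0
position: [0.6105, 0.0545, 0.2727]
ee_rot: [0.068, 3.13, 0.004]
ft_force: [-0.2, -0.1, 0.3]
finger_gap: -0.0
```

send_rows(
  deltas=[0.04,0,0,0,0,0,1,0.04,0,0,0,0,0,1,0.04,0,0,0,0,0,1,0.01,0,0,0,0,0,1,0,0,0,0,0,0,1],
)

```text
time_s: 16.5
position: [0.4766, 0.0621, 0.28]
ee_rot: [0.068, 3.119, 0.011]
ft_force: [1.1, -0.5, -0.0]
finger_gap: -0.0002
```

```bash
python3 -c "
from h import *
print(manip.read_state())
t=read_camera('scene'); crop(t,270,140,400,270,4.5,'pics/sc4.png')
t=read_camera('wrist'); cv2.imwrite('pics/w10.png',t)
t=read_camera('top'); cv2.imwrite('pics/top4.png',t)"
```

```text
{'time_s': 16.5, 'q': array([ 0.1242,  0.1449,  1.9705,  0.0046,  1.0037, -1.4057]), 'joint_velocities': array([ 0.0047, -0.0231, -0.0016,  0.0033,  0.0107,  0.0006]), 'effort': array([  0.161 , -43.2097, -29.6428,   0.0403,   0.0592,   0.0594]), 'position': array([0.4766, 0.0621, 0.28  ]), 'ee_rot': array([0.0676, 3.1191, 0.0111]), 'ft_force': array([ 1.1414, -0.5495, -0.0368]), 'moment': array([ 0.0085, -0.0244, -0.0287]), 'finger_gap': -0.00021310681359770816}
```

View pics/sc4.png

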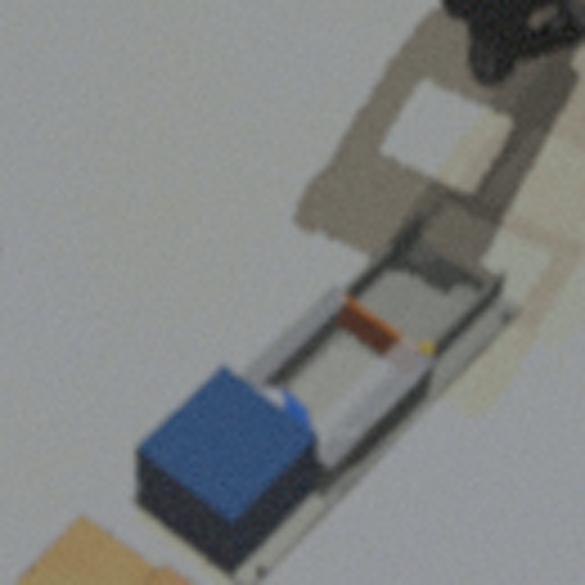

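View pics/w10.png

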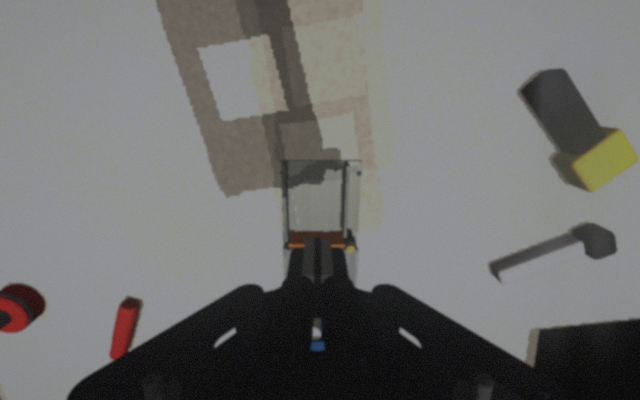

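View pics/top4.png

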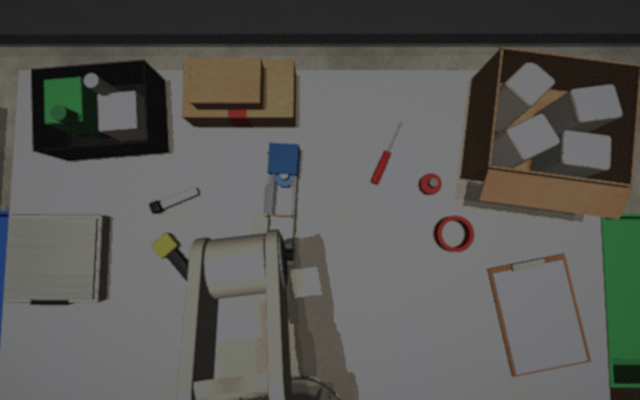

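```bash
python3 - <<'E'
from h import *
t=cv2.imread('pics/top4.png'); crop(t,260,135,310,225,6,'pics/top4c.png')
for v in (186,187,188): print(v,cast('top',284,v,.037))
print('knob rear',cast('top',284,180,.065),'flap',cast('top',282,215.3,.04), 'hood mouth',cast('top',283,174,.074))
E
```

```text
186 [0.6522 0.0479 0.037 ]
187 [0.6493 0.0478 0.037 ]
188 [0.6465 0.0478 0.037 ]
knob rear [0.6653 0.0453 0.065 ] flap [0.5701 0.0522 0.04  ] hood mouth [0.6804 0.0473 0.074 ]
```

View pics/top4c.png

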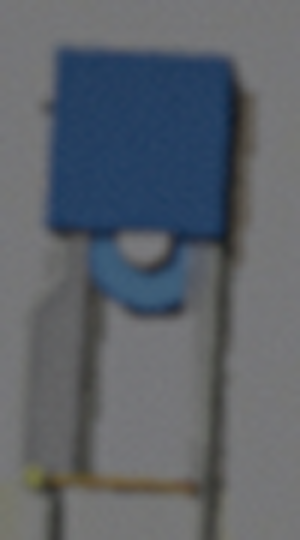

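```bash
python3 -c "
from station import job
print(job.sign_off())"
```

```text
the job is handed in; nothing more can be done
None
```

The blue canister is inside the chute, past the shut flap, and I've handed the job in. No verdict came back, so what follows rests on my own checks.

**What I did:**
- I gripped the canister by its knob and stood it in the entry.
- I pushed it through the flap with closed fingers and met the stop at roughly 110 mm along the chute.
- I pressed there for over a second, with the wrist reading about 7 to 10 N along the chute. I put the force on the stop itself at roughly 6 to 8 N, allowing for flap and floor drag.
- I backed off a few mm, lifted the fingers straight out and moved clear.

**Last checks:**
- **Flap and canister:** in the scene and top pictures the flap is shut and the canister stands upright. From the top view its centre is about 107 mm past the flap (the limit is 95 mm).
- **Stop:** force rose at about 2.3 N per mm at the fingers, close to the stop's stated 2.4 N per mm.
- **Robot:** clear of everything, with no force beyond sensor noise.
- **Other things on the table:** I saw no movement in the top picture, though I did not measure it.

**What disagreed or went less well:**
- The wrist and top cameras differed by about 3 mm on the chute's sideways position. The canister was set down up to about 3 mm left of centre, inside the 8 mm limit.
- Setting the canister down, the wrist force peaked at about 38 N for a moment, pressing through the canister onto the chute floor.
- The tool tilted about 0.06 rad and felt about 7 N upward while pressing. I straightened it before lifting out.

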